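# Draw back a slide lid and lay out the charcoal block

### The job

The charcoal block is kept in the low wooden slide-lid box. Draw the thin lid fully back along its grooves, toward the box's low front end (it has no handle: press lightly on top and drag; do not press hard, it would split). Then take the small black charcoal block out and lay it flat on the grey soldering board, without dropping it and without disturbing the other things.

Things in the scene. Friction and masses are not known exactly. Their poses are not given: they have to be found in the camera images.
- slide_box: low dark wooden box fixed on a thin plinth that lifts it 2 to 12 mm off the bench, 130 (its x) x 120 (y) x 40 mm (z); origin at the centre of its underside. Side walls and back wall (its +x) are 8 mm thick, 40 mm high; the front wall (its -x, nearer the robot) is 8 mm thick and only 31 mm high; the lid slides out over it. Inside 114 x 104 mm, inner floor 6 mm above the underside.
- lid (a joint): travel in m of the slide lid along the box's -x direction: 0 = shut (as it starts), 0.100 = fully back at its stop, where it sticks out in front of the box and leaves the back 100 mm of the inside open. It stays where it is left. About 4 N along the grooves keeps it moving, so a light press of roughly 10 to 18 N on top drags it with the fingertips; it splits under a press of more than 30 N.
- lid_top (a point): centre of the upper face of the lid; moves with the lid; axes as the box's. The lid is a plain flat pale plywood sheet 121 (x) x 103 (y) x 4 mm without handle or notch; its upper face is 35.5 mm above the box's underside, 4.5 mm below the rims of the side and back walls, and it does not give. Small lips cover 3 mm of it along both sides.
- charcoal_block: small black brittle block, 22 (its x) x 42 (its y) x 16 mm (z), 40 g; origin at the centre of its underside. It starts loose and flat on the inner floor of the box, with its long side roughly along the box's x.
- soldering_board: grey flat loose board, 117 (its x) x 213 (its y) x 12 mm thick; origin at the centre of its underside. Tweezers lie across it near its end of -y (the far end from the robot), about 75 mm from the centre; the rest of it is clear.
- tweezers: loose steel tweezers 130 mm long lying across the far end of the soldering board; leave alone. Origin at the centre of the underside.
- red_case: loose red case 34 x 66 x 14 mm on the bench; leave alone. Origin at the centre of the underside.
- marker_red: loose marker pen 11 x 127 x 11 mm on the bench; leave alone. Origin at the centre of the underside.
- bench_lamp: fixed obstacle, always in the same place (world coordinates, m): long lamp head at x 0.37 to 0.50, y 0.21 to 0.71, z 0.10 to 0.27; thin straight arm from (0.45, 0.34, 0.26) up to (0.76, -0.07, 0.44), then down to the foot at (0.76, -0.22, 0). Keep clear of it: come to the work from the robot's side, not across the lamp. The origin is only a reference point.
- bench_vice: fixed obstacle, always in the same place (world coordinates, m): small closed vice, 90 mm high, at x 0.40 to 0.54, y -0.30 to -0.19. Origin at its foot.

How it is judged:
By the outcome, as a careful person would: the job done as asked, in the order asked, and still so for the second after the job is handed in, with the robot touching nothing.
It also fails if it takes over 56 s, if anything falls off the work surface, if the arm or the gripper's body presses on something with over 40 N, if the wrist force passes 120 N, or if a joint passes its speed limit or range.

### The arm

A 6-joint arm with a two-finger parallel gripper is mounted at the origin on a cart in front of the work surface, level with it; the furniture and walls round the work are solid. World frame = base frame: x ahead of the robot, y to its left, z up, the work surface at z = 0. Lengths are in m, angles in rad, forces in N, time in s.
With the tool pointing down it reaches from about 0.35 to 0.875 m from the base axis. Payload 4.2 kg.
Tool frame: the origin (TCP) lies on the centre line of the jaws, within the pads' length; the fingertips stand 8 mm ahead of it and the grasp point (between the pads) lies 11 mm behind it; x points along the fingers, y is the direction in which the jaws open and shut, and the axes are right-handed (so a half turn about x gives the same grasp; the last joint's range is limited). The gripper opens to 87 mm and grips with 3 to 60 N. Pads are 19 mm wide; open, the fingers measure 117 mm over their backs; the gripper's body (75 mm by 190 mm) begins 51 mm behind the grasp point.
Start: joints at [1.602, 0.385, 0.008, 0, -1.194, -0.259], TCP at [0.141, 0.609, 0.231] pointing down, gripper open.
Joint ranges: [-3.14, 3.14], [-1.21, 2.06], [-1.07, 1.41], [-3.16, 2.05], [-2.99, -0.16], [-3.1, 3.1]. Speed limits (rad/s): [2.79, 2.79, 3.14, 3.14, 3.14, 3.14].

### API

Orientations are given as a unit quaternion [x, y, z, w].
In Python, from cell import * gives the robot as it stands.
- The arm moves only by the shell command python3 -m pendant 'ROWS'. ROWS is JSON, a list that holds one entry, the list of rows, each a list of 7 numbers: the shift along the tool's x, y, z in m, then the turn, a rotation vector about the tool's x, y, z in rad, then the closure, from -1 (fully open) to 1 (shut). A call has 1 to 12 rows; each row is the pose to reach, as a shift and turn from the pose commanded when the call began, along the tool's axes at that moment; what a row does not reach only later rows make up. A row lasts 1/12 s, in which the tool goes at most 41.7 mm and 7.16 degrees, less where a joint would pass 70% of its speed; a pose out of reach is approached as far as the arm can. A call with a gripper value outside its range is refused whole. The fingers move at their own pace and stop on an object; the grip force is fixed at half the most. Time passes only in rows, so rows that repeat a pose let the fingers close. It gives the time, the measured TCP pose, the force and the opening at its end, in the units of the state.
- get_obs(): the state, without advancing time (a new reading comes with each control period).
- grab_frame(name): name is "scene" or "top"; returns a dict with "color" (400x640x3 uint8, blue, green, red), "intrinsics" (3x3 intrinsics, pixels), "R" (3x3) and "t" (3): a world point X has camera coordinates R X + t. Camera axes: x right, y down, z forward; pixel columns grow to the right and rows downward; lengths in m; the calibration is good to about 2 mm. A picture is of the moment at which its call begins. There is no depth.
- job_done(): hands the job in, once; it reports no verdict.
Trained networks look in the newest picture that a camera, given by its name, has taken for a name from the list of things; names that differ only in an ending like _2 or _b are one class to them, and where a whole thing is asked for, a point or a joint stands for the part that bears it (a point fixed in the world has none). Each returns a list of dicts, best first, with "score" (0 to 1); they miss things now and then, are a little off and sometimes report something else, mostly with a low value. They report only what shows in the picture. A call takes as long as a camera call.
- find_in(thing, camera): "location" ([row, column] in pixels, amid what is visible of it).
- trace(thing, camera): "pixels" (400x640 bool, what is visible of it) and "location" ([row, column] in pixels, amid what is visible of it).
- mark_of(thing, camera): "location" ([row, column] in pixels: a listed point, or the origin of a listed thing).
The state is a dict: "time": time; "joints": joint angles; "joint_vel": joint speeds; "tau": joint torques, N m; "tool_pos": TCP position; "ee_rot": TCP orientation; "force": force on the tool from outside, world axes, zero at the start; "torque": the same for the moment, N m; "grip_width": finger opening in m.
Only numpy, scipy, OpenCV 4.12 (cv2) and the standard library are available. Lean on these libraries where they do the work, as an engineer would, in place of code of your own. Each camera call takes 0.05 s, during which the arm holds its last target. There are 200 camera calls.

## Working session

There is one attempt and no reset: what is moved stays moved. The work goes in short steps, Python scripts to look and compute and a shell command to move; the robot and the scene stay as the last step left them, time stands still between calls to the robot, and variables do not carry over. Pictures are saved under pics/ and viewed, about 8 in all and at most 12, crops included, and the job is handed in when it is done.

```bash
mkdir -p pics; ls
cat > h.py <<'E'
from cell import *
import numpy as np, cv2
from scipy.spatial.transform import Rotation as Ro
def ray(f,rc):
    K,R,t=f["intrinsics"],np.array(f["R"]),np.array(f["t"])
    d=R.T@np.linalg.solve(K,[rc[1],rc[0],1.]); return -R.T@t,d
def at_z(f,rc,z):
    o,d=ray(f,rc); return o+d*(z-o[2])/d[2]
def proj(f,X):
    K,R,t=f["intrinsics"],np.array(f["R"]),np.array(f["t"])
    c=(R@np.atleast_2d(X).T).T+t; p=(K@c.T).T; return (p/p[:,2:])[:,:2]
def tool(): 
    o=get_obs(); return np.array(o["tool_pos"]),Ro.from_quat(o["ee_rot"]).as_matrix(),o
E
python3 - <<'E'
from h import *
p,R,o=tool();print(o["time"],p,o["grip_width"]);print(R.round(3))
for n in("scene","top"):
    f=grab_frame(n);cv2.imwrite(f"pics/{n}0.png",f["color"]);o,_=ray(f,(200,320));print(n,o.round(3))
    for th,z in(("slide_box",0.007),("lid_top",0.0425),("soldering_board",0),("tweezers",.012),("red_case",0),("marker_red",0)):
        m=mark_of(th,n)[:1]
        for q in m: print(th,round(q["score"],2),np.round(q["location"]),at_z(f,q["location"],z).round(3))
E
```

```text
pics
0.0 [0.14097745 0.60828398 0.22947357] 0.0870949810303248
[[-0.    -0.226 -0.974]
 [-0.002 -0.974  0.226]
 [-1.     0.002 -0.   ]]
scene [ 0.036 -0.776  0.459]
slide_box 0.89 [230. 272.] [0.513 0.058 0.007]
lid_top 0.59 [216. 277.] [0.52  0.044 0.042]
soldering_board 0.8 [275. 309.] [ 0.478 -0.13   0.   ]
tweezers 0.63 [256. 337.] [ 0.548 -0.119  0.012]
red_case 0.7 [250. 401.] [ 0.679 -0.154  0.   ]
marker_red 0.46 [226. 353.] [ 0.672 -0.015  0.   ]
top [ 0.545 -0.032  0.9  ]
slide_box 0.66 [234. 270.] [0.517 0.05  0.007]
lid_top 0.68 [236. 270.] [0.514 0.047 0.042]
soldering_board 0.79 [254. 359.] [ 0.48  -0.124  0.   ]
tweezers 0.51 [214. 356.] [ 0.557 -0.116  0.012]
red_case 0.92 [151. 364.] [ 0.683 -0.133  0.   ]
marker_red 0.67 [152. 305.] [ 0.679 -0.015  0.   ]
```

View pics/top0.png

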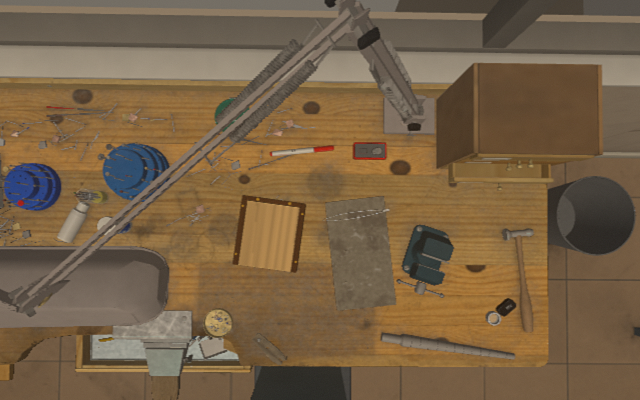

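View pics/scene0.png

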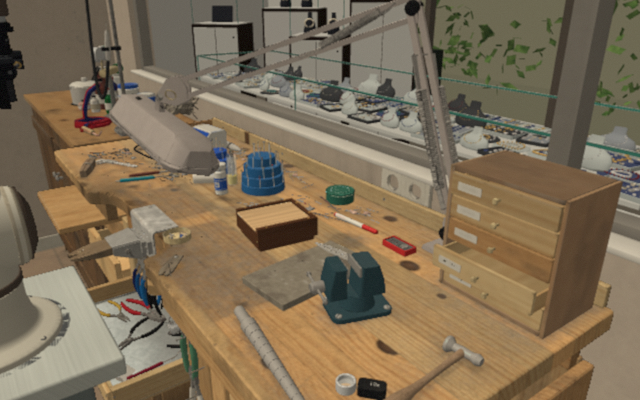

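Top view: the box is at cols 234–306, rows 196–272, slightly rotated, with the lid shut. The board is at cols 326–396, rows 197–308, with the tweezers along row ~214. Next I fit poses from the masks in both views.

```bash
cat >> h.py <<'E'
from scipy.optimize import minimize
def cuboid(x,y,yaw,z0,s):
    c=np.array([[i,j,k] for i in(-.5,.5) for j in(-.5,.5) for k in(0,1)])*s
    return (Ro.from_euler('z',yaw).as_matrix()@c.T).T+[x,y,z0]
def hull(f,P): return cv2.convexHull(proj(f,P).astype(np.float32))
def fit(views,s,x0,fz=None,S=4):
    def cost(v):
        z=v[3]/10 if fz is None else fz; c=0
        for f,m in views:
            h=hull(f,cuboid(v[0],v[1],v[2],z,s)); a=np.zeros((400,640),np.uint8)
            cv2.fillConvexPoly(a,np.round((h)*16).astype(np.int32),255,cv2.LINE_AA,4)
            c+=np.abs(a/255.-m).sum()/m.sum()
        return c
    n=3 if fz is not None else 4
    sim=np.vstack([x0[:n]]+[np.array(x0[:n])+d*np.eye(4)[i][:n] for i,d in enumerate([.01,.01,.08,.05][:n])])
    return minimize(cost,x0[:n],method="Nelder-Mead",options=dict(initial_simplex=sim,xatol=1e-4,fatol=1e-4,maxiter=400))
E
python3 - <<'E'
from h import *
F={n:grab_frame(n) for n in("scene","top")}
ms=lambda th:{n:[(q["score"],q["pixels"]) for q in trace(th,n)[:1]] for n in F}
b=ms("slide_box");g=ms("soldering_board")
for n in F: print(n,[(s,m.sum()) for s,m in b[n]+g[n]])
v=[(F[n],b[n][0][1].astype(float)) for n in F]
for y in(-.1,.0):
  r=fit(v,[.13,.12,.04],[.515,.05,y,.07]);print("box",r.x.round(4),r.fun)
rb=r.x
r2=fit([(F["top"],b["top"][0][1].astype(float))],[.13,.12,.04],[.515,.05,-.1],fz=.007);print("box top",r2.x.round(4),r2.fun)
r3=fit([(F["top"],g["top"][0][1].astype(float))],[.117,.213,.012],[.48,-.125,1.45],fz=0);
r4=fit([(F["top"],g["top"][0][1].astype(float))],[.213,.117,.012],[.48,-.125,.1],fz=0);print("board",r3.x,r3.fun,r4.x,r4.fun)
im=F["top"]["color"].copy();im=cv2.resize(im[170:330,210:420],None,fx=3.8,fy=3.8,interpolation=cv2.INTER_CUBIC)
for P,c in((cuboid(rb[0],rb[1],rb[2],rb[3]/10+.04,[.13,.12,0]),(0,255,0)),(cuboid(*r4.x,.012,[.213,.117,0]),(255,0,0))):
  h=((hull(F["top"],P)[:,0]-[210,170]+.5)*3.8*16).astype(int);cv2.polylines(im,[h],True,c,1,cv2.LINE_AA,4)
cv2.imwrite("pics/fit.png",im)
E
```

```text
scene [(0.56, np.int64(3191)), (0.57, np.int64(3279))]
top [(0.56, np.int64(4573)), (0.91, np.int64(6434))]
box [ 0.5206  0.0498 -0.1336  0.0537] 0.10190399719829198
box [ 0.5205  0.0501 -0.132   0.0528] 0.10205387762397719
box top [ 0.5203  0.0501 -0.1261] 0.035639709634126986
board [ 0.48195801 -0.12469251  1.68533825] 0.06755654702042457 [ 0.48229175 -0.12458802  0.11420735] 0.06775097978264977
```

View pics/fit.png

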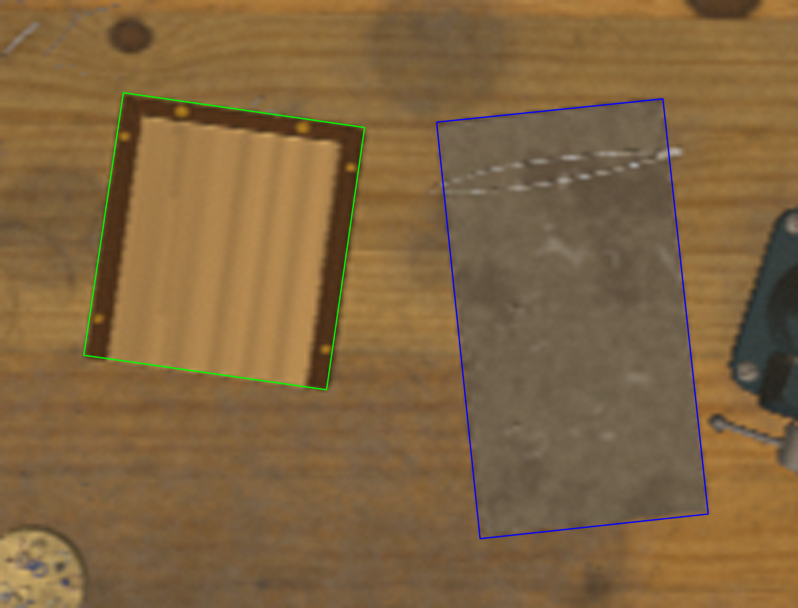

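The fits match well: box at (0.520, 0.050), yaw −0.13; board at (0.482, −0.125). I'll retract high, clear of the lamp, and shut the fingers on the way.

```bash
python3 -m pendant '[[[-0.13,0.267,-0.124,-0.098,0,0,1],[-0.13,0.267,-0.124,-0.098,0,0,1],[-0.13,0.267,-0.124,-0.098,0,0,1],[-0.13,0.267,-0.124,-0.098,0,0,1],[-0.13,0.267,-0.124,-0.098,0,0,1],[-0.13,0.267,-0.124,-0.098,0,0,1],[-0.13,0.267,-0.124,-0.098,0,0,1],[-0.13,0.267,-0.124,-0.098,0,0,1],[-0.13,0.267,-0.124,-0.098,0,0,1],[-0.13,0.267,-0.124,-0.098,0,0,1]]]'
python3 -c "
from h import *
p,R,o=tool();print(p,R.round(3),o['joints'])
for T in([.29,.22,.36],[.37,.03,.36],[.535,.048,.10]):print(T,(R.T@(np.array(T)-p)).round(3))"
```

```text
time: 1.83
tool_pos: [0.2018, 0.3199, 0.362]
ee_rot: [0.706, -0.045, -0.706, -0.048]
force: [0.4, 0.4, -0.8]
grip_width: 0.0284
[0.2018448  0.31988904 0.36200319] [[ 0.001 -0.131 -0.991]
 [ 0.005 -0.991  0.131]
 [-1.    -0.005  0.   ]] [ 1.44402631e+00 -1.35064275e-01 -2.77516293e-01 -6.34354075e-05
 -1.42371583e+00 -4.14012278e-03]
[0.29, 0.22, 0.36] [ 0.002  0.088 -0.1  ]
[0.37, 0.03, 0.36] [ 0.001  0.265 -0.205]
[0.535, 0.048, 0.1] [ 0.261  0.227 -0.366]
```

```bash
python3 -m pendant '[[[0.002,0.044,-0.05,0,0,0,1],[0.002,0.088,-0.1,0,0,0,1],[0.002,0.128,-0.123,0,0,0,1],[0.002,0.168,-0.147,0,0,0,1],[0.002,0.208,-0.17,0,0,0,1],[0.002,0.245,-0.192,0,0,0,1],[0.001,0.265,-0.205,0,0,0,1],[0.001,0.265,-0.205,0,0,0,1],[0.001,0.265,-0.205,0,0,0,1]]]'
python3 -c "
from h import *
p,R,o=tool();print(p,R.round(3),o['joints'])
f=grab_frame('scene');cv2.imwrite('pics/s1.png',f['color'])
for T in([.535,.048,.10],[.535,.048,.06]):print(T,(R.T@(np.array(T)-p)).round(3))"
```

```text
time: 2.58
tool_pos: [0.3723, 0.0268, 0.3585]
ee_rot: [-0.705, 0.05, 0.706, 0.048]
force: [0.1, 0.7, -0.4]
grip_width: 0.0007
[0.37232321 0.0267794  0.35851143] [[-0.002 -0.139 -0.99 ]
 [-0.003 -0.99   0.139]
 [-1.     0.003  0.002]] [ 5.15111521e-01 -1.40094675e-01 -2.90403785e-01  1.06332111e-03
 -1.42379293e+00  9.16236944e-01]
[0.535, 0.048, 0.1] [ 0.258 -0.044 -0.159]
[0.535, 0.048, 0.06] [ 0.298 -0.044 -0.159]
```

View pics/s1.png

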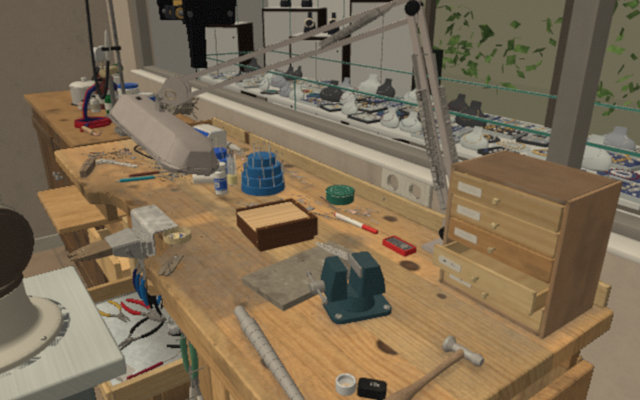

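The picture shows the gripper above and in front of the scene at about (200, 30), clear of the lamp. I'll descend over the lid.

```bash
python3 -m pendant '[[[0.05,-0.01,-0.03,0,0,0,1],[0.08,-0.02,-0.06,0,0,0,1],[0.11,-0.03,-0.085,0,0,0,1],[0.14,-0.036,-0.11,0,0,0,1],[0.175,-0.04,-0.13,0,0,0,1],[0.21,-0.044,-0.15,0,0,0,1],[0.25,-0.044,-0.159,0,0,0,1],[0.285,-0.044,-0.159,0,0,0,1],[0.294,-0.044,-0.159,0,0,0,1],[0.294,-0.044,-0.159,0,0,0,1],[0.294,-0.044,-0.159,0,0,0,1]]]'
```

```text
time: 3.55
tool_pos: [0.5337, 0.0558, 0.0643]
ee_rot: [-0.705, 0.046, 0.707, 0.044]
force: [0.1, 0.4, 0.6]
grip_width: 0.0003
```

```bash
python3 -m pendant '[[[0.003,0,0,0,0,0,1],[0.006,0,0,0,0,0,1],[0.008,0,0,0,0,0,1],[0.01,0,0,0,0,0,1],[0.01,0,0,0,0,0,1]]]'; for i in 1 ; do python3 -m pendant '[[[0.001,0,0,0,0,0,1],[0.002,0,0,0,0,0,1],[0.002,0,0,0,0,0,1]]]'; done
```

```text
time: 3.97
tool_pos: [0.534, 0.0546, 0.056]
ee_rot: [0.706, -0.046, -0.705, -0.046]
force: [-0.1, -0.2, 0.6]
grip_width: 0.0006
time: 4.22
tool_pos: [0.5339, 0.0544, 0.0535]
ee_rot: [-0.706, 0.046, 0.706, 0.046]
force: [-0.6, 0.4, -0.5]
grip_width: 0.0005
```

```bash
python3 -m pendant '[[[0.0007,0,0,0,0,0,1],[0.0015,0,0,0,0,0,1],[0.0015,0,0,0,0,0,1]]]';  python3 -m pendant '[[[0.0007,0,0,0,0,0,1],[0.0015,0,0,0,0,0,1],[0.0015,0,0,0,0,0,1]]]'
```

```text
time: 4.47
tool_pos: [0.534, 0.0544, 0.0534]
ee_rot: [0.706, -0.046, -0.706, -0.046]
force: [-2.9, 0.4, 9.5]
grip_width: 0.0009
time: 4.72
tool_pos: [0.534, 0.0544, 0.0533]
ee_rot: [0.706, -0.046, -0.705, -0.045]
force: [-5.9, 0.3, 17.5]
grip_width: 0.0003
```

```bash
python3 -m pendant '[[[0.0005,0,0,0,0,0,1],[0.001,0,0,0,0,0,1],[0.001,0,0,0,0,0,1]]]'
```

```text
time: 4.97
tool_pos: [0.534, 0.0544, 0.0532]
ee_rot: [0.706, -0.046, -0.705, -0.045]
force: [-8.2, 0.7, 23.1]
grip_width: 0.0005
```

```bash
python3 -m pendant '[[[-0.0012,0,0,0,0,0,1],[-0.0012,0,0.002,0,0,0,1],[-0.0012,0,0.006,0,0,0,1],[-0.0012,0,0.011,0,0,0,1],[-0.0012,0,0.016,0,0,0,1]]]'
```

```text
time: 5.38
tool_pos: [0.5225, 0.0574, 0.0534]
ee_rot: [0.709, -0.044, -0.702, -0.046]
force: [4.3, -2.7, 6.9]
grip_width: 0.0002
```

```bash
python3 -m pendant '[[[0.0006,0,0.001,0,0,0,1],[0.0012,0,0.006,0,0,0,1],[0.0012,0,0.011,0,0,0,1],[0.0012,0,0.016,0,0,0,1]]]'
```

```text
time: 5.72
tool_pos: [0.5075, 0.0594, 0.0533]
ee_rot: [0.71, -0.044, -0.702, -0.046]
force: [3.6, -5.0, 13.5]
grip_width: 0.0008
```

```bash
python3 -c "
from h import *
f=grab_frame('top');im=cv2.resize(f['color'][170:330,180:420],None,fx=3.3,fy=3.3);cv2.imwrite('pics/t2.png',im);p,R,o=tool();print(p,R.round(3),o['force'])"
```

```text
[0.50655053 0.05946889 0.05332648] [[ 0.011 -0.127 -0.992]
 [ 0.002 -0.992  0.127]
 [-1.    -0.003 -0.011]] [ 2.09798501 -2.74368512 13.73438881]
```

View pics/t2.png

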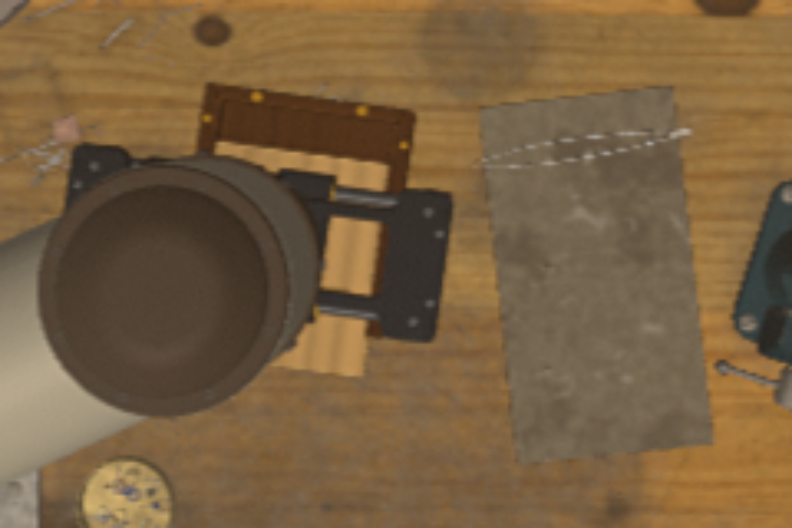

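The lid follows: its back edge is now near crop row 150, about 27 mm out. I'll continue.

```bash
python3 -m pendant '[[[0,0,0.004,0,0,0,1],[0,0,0.009,0,0,0,1],[0,0,0.014,0,0,0,1],[0,0,0.019,0,0,0,1],[0,0,0.024,0,0,0,1]]]'; python3 -c "from h import *;print((tool()[1]).round(4))"
```

```text
time: 6.18
tool_pos: [0.4835, 0.0624, 0.0533]
ee_rot: [0.71, -0.044, -0.702, -0.046]
force: [3.0, -6.9, 15.2]
grip_width: 0.0003
[[ 0.0111 -0.1264 -0.9919]
 [ 0.0017 -0.992   0.1264]
 [-0.9999 -0.0031 -0.0108]]
```

```bash
python3 -m pendant '[[[0,0.0005,0.005,0,0,0,1],[0,0.001,0.01,0,0,0,1],[0,0.001,0.015,0,0,0,1],[0,0.001,0.02,0,0,0,1],[0,0.001,0.025,0,0,0,1]]]'; python3 -m pendant '[[[0,0,0.005,0,0,0,1],[0,0.0005,0.01,0,0,0,1],[0,0.0005,0.014,0,0,0,1],[0,0.0005,0.018,0,0,0,1]]]'
```

```text
time: 6.6
tool_pos: [0.459, 0.0655, 0.0533]
ee_rot: [0.71, -0.043, -0.701, -0.046]
force: [4.2, -3.8, 15.6]
grip_width: 0.0007
time: 6.93
tool_pos: [0.4412, 0.0677, 0.0533]
ee_rot: [0.71, -0.043, -0.701, -0.046]
force: [4.2, -3.9, 16.8]
grip_width: 0.0006
```

```bash
python3 -m pendant '[[[-0.0002,0,0.003,0,0,0,1],[-0.0002,0.0003,0.006,0,0,0,1],[-0.0003,0.0003,0.009,0,0,0,1],[-0.0003,0.0003,0.009,0,0,0,1]]]'; python3 -m pendant '[[[0,0,0.0015,0,0,0,1],[0,0,0.003,0,0,0,1],[0,0,0.003,0,0,0,1]]]'
```

```text
time: 7.27
tool_pos: [0.4318, 0.0689, 0.0533]
ee_rot: [0.71, -0.043, -0.702, -0.047]
force: [1.6, -0.6, 16.1]
grip_width: 0.0006
time: 7.52
tool_pos: [0.4302, 0.0696, 0.0533]
ee_rot: [0.711, -0.042, -0.701, -0.047]
force: [6.3, -3.5, 12.7]
grip_width: 0.0007
```

```bash
python3 -m pendant '[[[0,0,0.002,0,0,0,1],[0,0,0.004,0,0,0,1],[0,0,0.005,0,0,0,1],[0,0,0.005,0,0,0,1]]]'; python3 -m pendant '[[[-0.004,0,0,0,0,0,1],[-0.02,0,0,0,0,0,1],[-0.06,0,0,0,0,0,1],[-0.1,0.03,0.01,0,0,0,1],[-0.14,0.06,0.02,0,0,0,1],[-0.17,0.1,0.03,0,0,0,1],[-0.2,0.14,0.04,0,0,0,1],[-0.2,0.17,0.04,0,0,0,1],[-0.2,0.18,0.04,0,0,0,1],[-0.2,0.18,0.04,0,0,0,1]]]'
python3 - <<'E'
from h import *
f=grab_frame('top');im=cv2.resize(f['color'][170:330,180:420],None,fx=3.3,fy=3.3,interpolation=cv2.INTER_CUBIC);cv2.imwrite('pics/t3.png',im);p,R,o=tool();print(p,R.round(3))
for n in("top","scene"):
  if n=="scene": f=grab_frame(n)
  for th,z in(("charcoal_block",.0157),("lid_top",.0452)):
    for q in mark_of(th,n)[:2]: print(n,th,q["score"],np.round(q["location"]),at_z(f,q["location"],z).round(4))
E
```

```text
time: 7.85
tool_pos: [0.4258, 0.0709, 0.0534]
ee_rot: [0.711, -0.042, -0.7, -0.047]
force: [6.3, -0.5, 11.4]
grip_width: 0.0004
time: 8.68
tool_pos: [0.3546, -0.1088, 0.2517]
ee_rot: [0.707, -0.048, -0.704, -0.048]
force: [0.1, 0.8, -0.6]
grip_width: 0.0004
[ 0.35473907 -0.10737053  0.25057611] [[ 0.002 -0.135 -0.991]
 [ 0.001 -0.991  0.135]
 [-1.    -0.001 -0.002]]
top charcoal_block 0.8 [232. 268.] [0.5206 0.0547 0.0157]
top lid_top 0.66 [292. 260.] [0.4115 0.064  0.0452]
scene charcoal_block 0.55 [224. 276.] [0.5261 0.0604 0.0157]
scene lid_top 0.69 [227. 228.] [0.4101 0.0461 0.0452]
```

View pics/t3.png

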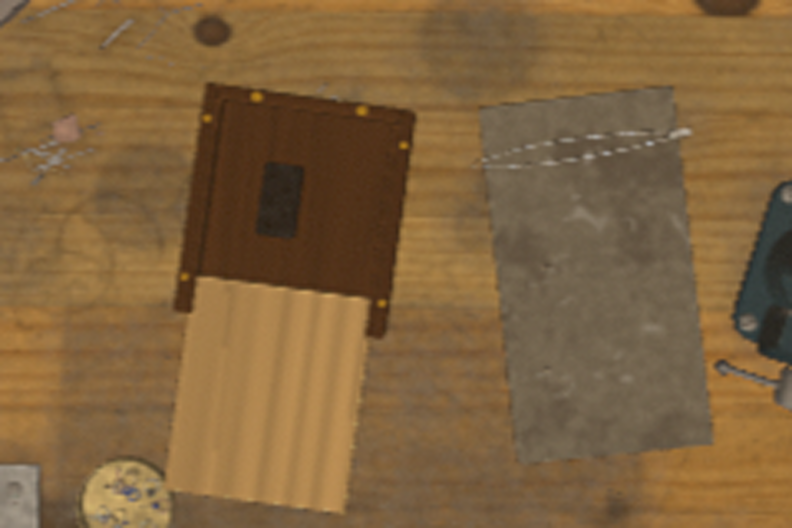

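The lid is open with its rear edge at crop row ~287. The block lies at crop cols 257–303, rows 162–238. I'll fit the block and the lid travel.

Run:
```python
from h import *
f=grab_frame('top')
g=f["color"].max(2).astype(float); x0=(180+250/3.3,180+310/3.3); 
m=np.zeros((400,640));sub=(g[215:246,255:275]<75);m[215:246,255:275]=sub;print(m.sum(), g[225:240:4,255:275].astype(int))
t=trace("charcoal_block","top")[0];print(t["score"],t["pixels"].sum())
for M in(m,t["pixels"].astype(float)):
  r=fit([(f,M)],[.042,.022,.016],[.52,.053,-.1],fz=.0157);print("block",r.x.round(4),r.fun)
l=trace("lid_top","top")[0];r=fit([(f,l["pixels"].astype(float))],[.121,.103,.004],[.415,.06,-.13],fz=.0412);print("lid",l["score"],r.x.round(4),r.fun)
b=fit([(f,l["pixels"].astype(float))],[.121,.103,.004],[.415,.06,-.13],fz=.0412).x
c=np.array([.5203,.0501]);u=np.array([-np.cos(.128),np.sin(.128)])
print("lid along box -x from centre",(b[:2]-c)@u, "block in box", (fit([(f,t['pixels'].astype(float))],[.042,.022,.016],[.52,.053,-.1],fz=.0157).x[:2]-c)@np.c_[-u,[np.sin(.128),np.cos(.128)]])
```

```text
318.0 [[76 77 80 81 65 51 47 50 48 49 46 50 47 50 50 47 49 72 81 76]
 [76 81 82 68 53 47 46 45 49 48 51 48 49 51 50 45 70 82 81 75]
 [77 80 81 64 51 49 53 53 52 51 49 54 54 51 46 60 75 80 77 75]
 [79 82 66 49 48 44 46 47 51 49 49 48 49 48 48 70 80 81 77 75]]
0.78 272
block [ 0.525   0.0598 -0.1385] 0.09549882846220249
block [ 0.5258  0.061  -0.068 ] 0.20191753171856977
lid 0.97 [ 0.4162  0.0632 -0.1148] 0.038309013731261846
lid along box -x from centre 0.10495224312535845 block in box [0.00406578 0.01152328]
```

```bash
python3 -m pendant '[[[0,-0.03,-0.02,0,0,0,0.22],[0.01,-0.06,-0.045,0,0,0,0.22],[0.03,-0.09,-0.07,0,0,0,0.22],[0.05,-0.12,-0.09,0,0,0,0.22],[0.08,-0.15,-0.11,0,0,0,0.22],[0.11,-0.175,-0.13,0,0,0,0.22],[0.13,-0.188,-0.146,0,0,0,0.22],[0.13,-0.188,-0.146,0,0,0,0.22],[0.13,-0.188,-0.146,0,0,0,0.22],[0.13,-0.188,-0.146,0,0,0,0.22],[0.13,-0.188,-0.146,0,0,0,0.22]]]'
python3 -c "
from h import *
p,R,o=tool();print(p,R.round(3),o['grip_width']);print((R.T@(np.array([.525,.0598,.026])-p)).round(4))"
```

```text
time: 10.05
tool_pos: [0.5248, 0.0619, 0.1212]
ee_rot: [0.706, -0.045, -0.705, -0.046]
force: [0.2, 0.8, 0.4]
grip_width: 0.0339
[0.52483031 0.06185152 0.12123135] [[ 0.002 -0.129 -0.992]
 [ 0.001 -0.992  0.129]
 [-1.    -0.001 -0.002]] 0.03393482671111673
[ 0.0952  0.0021 -0.0003]
```

```bash
python3 -m pendant '[[[0.03,0.002,0,0,0,0,0.22],[0.06,0.002,0,0,0,0,0.22],[0.075,0.002,0,0,0,0,0.22],[0.083,0.002,0,0,0,0,0.22],[0.089,0.002,0,0,0,0,0.22],[0.093,0.002,0,0,0,0,0.22],[0.095,0.002,0,0,0,0,0.22],[0.095,0.002,0,0,0,0,0.22]]]'
```

```text
time: 10.72
tool_pos: [0.5251, 0.0601, 0.0257]
ee_rot: [0.706, -0.046, -0.705, -0.046]
force: [0.1, 0.3, -0.4]
grip_width: 0.0342
```

```bash
python3 -m pendant '[[[0,0,0,0,0,0,0.35],[0,0,0,0,0,0,0.42],[0,0,0,0,0,0,0.46],[0,0,0,0,0,0,0.6],[0,0,0,0,0,0,1],[0,0,0,0,0,0,1],[0,0,0,0,0,0,1],[0,0,0,0,0,0,1],[0,0,0,0,0,0,1]]]'; python3 -m pendant '[[[-0.003,0,0,0,0,0,1],[-0.01,0,0,0,0,0,1],[-0.02,0,0,0,0,0,1],[-0.035,0,0,0,0,0,1],[-0.06,0,0,0,0,0,1],[-0.09,0,0,0,0,0,1],[-0.12,0,0,0,0,0,1],[-0.12,0,0,0,0,0,1],[-0.12,0,0,0,0,0,1]]]'
python3 -c "
from h import *
p,R,o=tool();print(p,R.round(3),o['grip_width'],o['joints'][5])
f=grab_frame('scene');cv2.imwrite('pics/s4.png',cv2.resize(f['color'][130:290,180:380],None,fx=3.5,fy=3.5))"
```

```text
time: 11.47
tool_pos: [0.5248, 0.06, 0.0252]
ee_rot: [0.706, -0.046, -0.705, -0.046]
force: [0.3, 0.9, 3.8]
grip_width: 0.0213
time: 12.22
tool_pos: [0.5257, 0.0604, 0.1477]
ee_rot: [0.707, -0.045, -0.704, -0.047]
force: [-0.9, -0.3, -1.5]
grip_width: 0.0217
[0.52571215 0.06039608 0.14766023] [[ 0.005 -0.129 -0.992]
 [ 0.002 -0.992  0.129]
 [-1.    -0.003 -0.005]] 0.02174541279897081 1.019780567142775
```

View pics/s4.png

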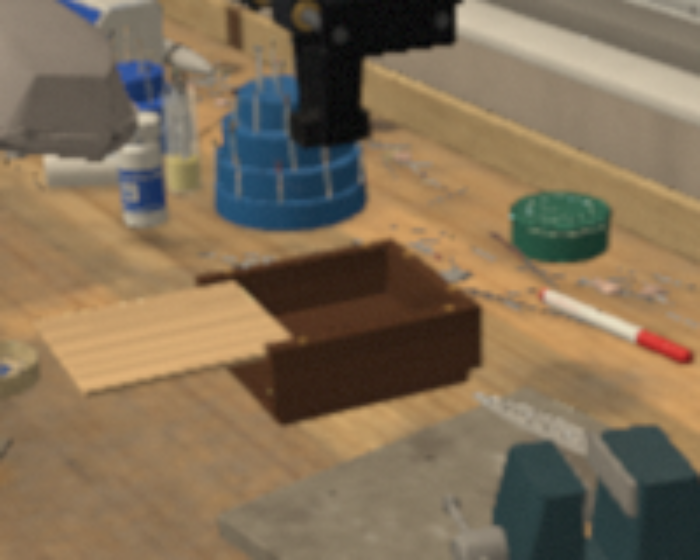

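The block is held (opening 21.7 mm) and the box is empty; nothing else has moved. I'll carry it to the board and turn it so the gripper body clears the vice.

```bash
python3 -m pendant '[[[0,0.012,0.003,0.08,0,0,1],[0,0.028,0.007,0.19,0,0,1],[0,0.046,0.012,0.305,0,0,1],[0,0.064,0.016,0.42,0,0,1],[0,0.082,0.021,0.535,0,0,1],[0,0.1,0.025,0.65,0,0,1],[0.005,0.118,0.03,0.765,0,0,1],[0.01,0.136,0.034,0.88,0,0,1],[0.015,0.152,0.038,0.995,0,0,1],[0.02,0.167,0.042,1.11,0,0,1],[0.025,0.179,0.045,1.22,0,0,1],[0.03,0.186,0.047,1.33,0,0,1]]]'
python3 -m pendant '[[[0,0,0,0,0,0,1],[0,0,0,0,0,0,1],[0,0,0,0,0,0,1]]]'
python3 -c "
from h import *
p,R,o=tool();print(p,R.round(3),o['grip_width'],o['joints'][5]);print((R.T@(np.array([.455,-.118,.0235])-p)).round(4))"
```

```text
time: 13.27
tool_pos: [0.452, -0.1195, 0.1134]
ee_rot: [-0.524, 0.474, 0.526, 0.472]
force: [0.4, 0.4, -0.2]
grip_width: 0.0217
time: 13.52
tool_pos: [0.4539, -0.1182, 0.1146]
ee_rot: [-0.527, 0.471, 0.528, 0.471]
force: [-0.3, 0.5, 0.8]
grip_width: 0.0214
[ 0.4539203  -0.11820648  0.11458629] [[-0.001 -0.994 -0.113]
 [-0.    -0.113  0.994]
 [-1.     0.001 -0.   ]] 0.02144148597931597 0.020626958595479514
[ 0.0911 -0.0012  0.0001]
```

```bash
python3 -m pendant '[[[0.025,0,0,0,0,0,1],[0.05,0,0,0,0,0,1],[0.07,0,0,0,0,0,1],[0.08,0,0,0,0,0,1],[0.085,0,0,0,0,0,1],[0.088,0,0,0,0,0,1],[0.088,0,0,0,0,0,1],[0.088,0,0,0,0,0,1]]]'; python3 -m pendant '[[[0.001,0,0,0,0,0,1],[0.002,0,0,0,0,0,1],[0.002,0,0,0,0,0,1]]]'
```

```text
time: 14.18
tool_pos: [0.4546, -0.1182, 0.0275]
ee_rot: [0.528, -0.471, -0.527, -0.472]
force: [0.4, 0.2, -0.9]
grip_width: 0.0218
time: 14.43
tool_pos: [0.4541, -0.1184, 0.0252]
ee_rot: [0.527, -0.471, -0.527, -0.472]
force: [0.2, -0.2, -0.9]
grip_width: 0.0216
```

```bash
python3 -m pendant '[[[0.0007,0,0,0,0,0,1],[0.0015,0,0,0,0,0,1],[0.0015,0,0,0,0,0,1]]]'
```

```text
time: 14.68
tool_pos: [0.4538, -0.1184, 0.0233]
ee_rot: [-0.527, 0.472, 0.527, 0.471]
force: [-0.8, 0.5, -0.3]
grip_width: 0.0217
```

```bash
python3 -m pendant '[[[0.0005,0,0,0,0,0,1],[0.001,0,0,0,0,0,1],[0.001,0,0,0,0,0,1]]]'; python3 -m pendant '[[[0.0004,0,0,0,0,0,1],[0.0008,0,0,0,0,0,1],[0.0008,0,0,0,0,0,1]]]'
```

```text
time: 14.93
tool_pos: [0.4538, -0.1184, 0.0223]
ee_rot: [-0.527, 0.472, 0.527, 0.471]
force: [-0.2, -0.3, -1.0]
grip_width: 0.0218
time: 15.18
tool_pos: [0.4539, -0.1184, 0.0218]
ee_rot: [0.527, -0.471, -0.527, -0.471]
force: [-1.0, 0.2, 2.7]
grip_width: 0.0214
```

Contact is at the expected height. I'll open and retreat straight up, then toward the robot.

```bash
python3 -m pendant '[[[0,0,0,0,0,0,0.45],[0,0,0,0,0,0,0.4],[0,0,0,0,0,0,0.3],[0,0,0,0,0,0,0.2],[0,0,0,0,0,0,0.2],[0,0,0,0,0,0,0.2]]]'; python3 -m pendant '[[[-0.005,0,0,0,0,0,0.2],[-0.02,0,0,0,0,0,0.2],[-0.05,0,0,0,0,0,0.2],[-0.09,0,0,0,0,0,0.2],[-0.13,0,0,0,0,0,0.2],[-0.17,0.03,0,0,0,0,0.2],[-0.2,0.07,0,0,0,0,0.2],[-0.22,0.1,0,0,0,0,0.2],[-0.22,0.1,0,0,0,0,0.2],[-0.22,0.1,0,0,0,0,0.2],[-0.22,0.1,0,0,0,0,0.2]]]'
python3 - <<'E'
from h import *
F={n:grab_frame(n) for n in("top","scene")}
a=cv2.resize(F["top"]["color"][170:330,180:420],None,fx=3.3,fy=3.3);b=cv2.resize(F["scene"]["color"][170:330,200:440],None,fx=3.3,fy=3.3)
cv2.imwrite("pics/end.png",cv2.resize(np.vstack([a,b]),None,fx=.56,fy=.56,interpolation=cv2.INTER_AREA))
for n in F:
  for th,z in(("charcoal_block",.012),("lid_top",.0452),("soldering_board",0),("tweezers",.012),("red_case",0),("marker_red",0)):
    for q in mark_of(th,n)[:1]: print(n,th,round(q["score"],2),at_z(F[n],q["location"],z).round(3))
l=trace("lid_top","top")[0];print("lid",fit([(F["top"],l["pixels"].astype(float))],[.121,.103,.004],[.415,.06,-.13],fz=.0412).x)
g=trace("soldering_board","top")[0];print("board",fit([(F["top"],g["pixels"].astype(float))],[.213,.117,.012],[.48,-.125,.1],fz=0).x)
E
```

```text
time: 15.68
tool_pos: [0.4539, -0.1184, 0.0215]
ee_rot: [-0.527, 0.472, 0.527, 0.471]
force: [-0.5, 0.1, 0.1]
grip_width: 0.0342
time: 16.6
tool_pos: [0.3545, -0.1295, 0.242]
ee_rot: [0.527, -0.471, -0.526, -0.472]
force: [-0.1, -0.2, -0.1]
grip_width: 0.0351
top charcoal_block 0.79 [ 0.455 -0.127  0.012]
top lid_top 0.95 [0.414 0.07  0.045]
top soldering_board 0.74 [ 0.486 -0.125  0.   ]
top tweezers 0.63 [ 0.554 -0.115  0.012]
top red_case 0.94 [ 0.687 -0.145  0.   ]
top marker_red 0.79 [ 0.678 -0.009  0.   ]
scene charcoal_block 0.86 [ 0.454 -0.123  0.012]
scene lid_top 0.98 [0.422 0.059 0.045]
scene soldering_board 0.7 [ 0.48  -0.123  0.   ]
scene tweezers 0.56 [ 0.556 -0.117  0.012]
scene red_case 0.87 [ 0.683 -0.15   0.   ]
scene marker_red 0.66 [ 0.69  -0.006  0.   ]
lid [ 0.41614235  0.06263984 -0.14105402]
board [ 0.48407623 -0.12395667  0.12195841]
```

View pics/end.png

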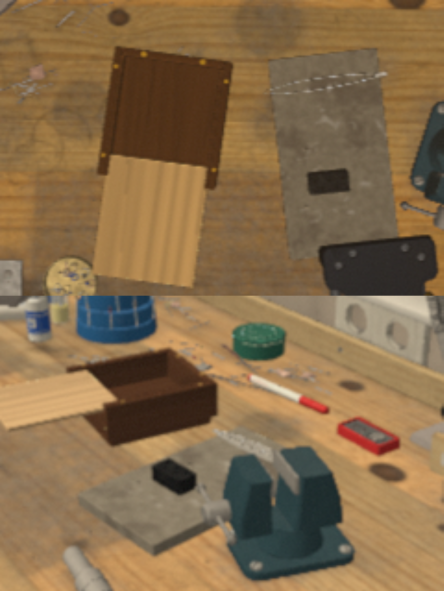

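Block at (328, 181) in the top half, flat on the board; lid fully out; tweezers, case and marker unmoved.

```bash
python3 -c "from cell import *;print(job_done())"
```

```text
the job is handed in; nothing more can be done
None
```

The lid is drawn fully back and the charcoal block lies flat on the grey soldering board. I handed the job in at about 17 s of robot time, with the gripper clear of everything; no verdict is reported.

- **Lid:** I dragged it with a light press of mostly 7–17 N. While finding the contact, the press briefly reached 23 N, above the suggested range but under the 30 N limit. The fingers travelled about 110 mm and slipped at the stop. The fitted lid position is about 105 mm from the box centre; about 103.5 mm was expected for fully open.
- **Block:** I gripped it across its 22 mm width and set it down at about 3 N, at the height I had calculated. In the last pictures it sits flat near (0.455, −0.12).
- **Other things:** No visible change in the last pictures. The board, tweezers and marker came out within about 11 mm of their first estimates, and the red case in the top view within about 13 mm. The two views also disagree by up to about 12 mm, so I take these shifts as noise in the network's position estimates.

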